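# Mesh the splined key in the router lift and hold the brake released

### The job

Lift the T-handled splined key out of the wooden rack, turn it until its four splines line up with the cross-shaped socket in the square hub of the router-lift gearbox, slide it in and press it fully home against the spring, until its round collar sits on the hub; this releases the lift's brake. Finish while still gripping the key and holding it down, because the spring pushes it out as soon as you let go. Leave the round-handled nut driver standing in the rack.

Things in the scene. Friction and masses are not known exactly. Their poses are not given: they have to be found in the camera images.
- key: T-handled splined key, 94 mm tall, 0.15 to 0.31 kg, upright in one rack hole, hanging by its collar, tip 30 mm above the table. Origin: centre of the lower tip, z up the stem, x along the T-bar. Stem: 40 mm long, four steel splines, a plus sign in section, 31 mm tip to tip, each 8 mm wide, along x and along y; lower edges rounded 2 mm. Collar: 46 mm diameter, 40 to 46 mm above the tip.
- key_bar (a point): centre of the key's black T-bar, 81 mm above its tip, on its axis; axes as the key. The bar is 80 long (x) x 20 wide (y) x 26 mm high, over a 22 mm neck of 16 mm diameter that stands on the collar. Grip it from above across the 20 mm width, at the middle.
- hub_mouth (a point): centre of the socket's mouth in the top face of the square steel hub (46 x 46 mm), 75 mm above the table; z up. x, y run along the arms of the cross-shaped socket, square to the hub's sides; quarter turns are alike. Arms 10 mm wide, cross 35 mm tip to tip: splines have 1 mm to spare each side. Socket floor at rest 30 mm below the mouth; key home (collar on hub): tip 40 mm below.
- brake (a joint): travel of the spring-loaded floor of the socket (m): 0 when up, about 0.010 when the key is home with its collar on the hub. The spring resists with 5 N at 0 and 10 N at 0.010, and lifts the key by itself if it is let go.
- gearbox: router-lift gearbox, fixed to the table, place and yaw vary: aluminium base plate 120 (x) x 100 (y) x 12 mm, the square hub standing in its middle to 75 mm, a grey round drive tube on its +x side up to 50 mm high. The hub starts at any yaw on it and stiff friction (1.5 N m) keeps it there. Origin: centre of the underside, z up.
- rack: open wooden rack, fixed to the table, place and yaw vary: 220 (x) x 66 (y) x 70 mm high, a plate on two feet with two 38 mm holes at x = -55 and +55 mm. Origin: centre of the underside, z up. The key hangs in one hole, the nut driver in the other.
- nut_driver: nut driver, to be left alone: upright round black handle up to 31 mm diameter on a black 46 mm collar, 112 mm tall, its top 142 mm above the table, hanging in the rack's other hole. Origin: centre of its lower tip, z up.
There are look-alikes about, which are no part of the job. What is shaped like the key but blue or orange is not meant.

How it is judged:
By the outcome, as a careful person would: the job done as asked, in the order asked, and still so for the second after the job is handed in, while the arm keeps its last pose, push and grip.
It also fails if it takes over 43 s, if anything falls off the work surface, if the arm or the gripper's body presses on something with over 40 N, if the wrist force passes 120 N, or if a joint passes its speed limit or range.

### The arm

A 6-joint arm with a two-finger parallel gripper is mounted at the origin on the work surface. World frame = base frame: x ahead of the robot, y to its left, z up, the work surface at z = 0. Lengths are in m, angles in degrees, forces in N, time in s.
With the tool pointing down it reaches from about 0.25 to 0.725 m from the base axis. Payload 9.7 kg.
Tool frame: the origin (TCP) lies between the finger pads; the fingertips stand 25 mm ahead of it and the grasp point (between the pads) lies 6 mm ahead of it; z points along the fingers, y is the line along which they close (so a half turn about z gives the same grasp; the last joint's range is limited). The gripper opens to 85 mm and grips with 20 to 120 N. Pads are 22 mm wide; open, the fingers measure 114 mm over their backs; the gripper's body (76 mm by 85 mm) begins 54 mm behind the grasp point. The pads swing forward as they close: fully open they stand 13 mm farther back than shut.
Start: joints at [0, 4.979, 10.078, 95.1, 0, 90], TCP at [0.55, -0, 0.217] pointing down, gripper open.
Joint ranges: [-179.16, 179.16], [-48.56, 103.87], [-65.8, 70.77], [-126.05, 130.52], [-82.76, 87.17], [-180, 180]. Speed limits (degrees/s): [127.2, 127.2, 147.25, 180, 180, 180].

### API

Orientations are given as [roll, pitch, yaw] about the fixed x, y, z axes, in that order (R = Rz(yaw) Ry(pitch) Rx(roll)).
In Python, from workcell import bot gives the robot as it stands. The module is installed in compiled form; this text tells all that it offers.
- The arm moves only by the tool drive_effector, called after "Emit:" by a JSON object that holds its "fn" and its "kwargs". Schema: {"type":"object","properties":{"steps":{"type":"object","properties":{"increments":{"type":"array","items":{"type":"array","items":{"type":"number"},"minItems":5,"maxItems":5},"minItems":1,"maxItems":5}},"additionalProperties":false,"required":["increments"]},"clamp_n":{"type":"number"},"only":{"type":"string"},"quiet":{"type":"boolean"},"lines":{"type":"string"}},"required":["steps"],"additionalProperties":false}. steps is an object whose key "increments" holds a list of rows, 1 to 5 of them, each of 5 numbers: dx, dy, dz in fractions of the full range, 1 being 0.4 m, then a turn about the tool's z in fractions of the full range, 1 being 60 degrees, then the finger opening in m; each row is the pose to reach, as a shift and turn from the pose commanded when the call began, along the tool's axes at that moment; what a row does not reach only later rows make up. A row lasts 1/12 s, in which the tool goes at most 0.0417 m and 7.16 degrees, less where a joint would pass 70% of its speed; a pose out of reach is approached as far as the arm can. The fingers move at their own pace and stop on an object; clamp_n is the grip in N (left out, the last holds). Time passes only in rows, so rows that do not move let the fingers close. The tool returns the time, the measured TCP pose, the force, the opening and the grip force at its end. only (a regular expression) keeps the lines of the reply that match it, lines (a string "A,B") keeps lines A to B, and quiet returns only ok. Input that does not fit is refused with a message, and nothing moves.
- bot.get_obs(): the state, without advancing time (a new reading comes with each control period).
- bot.camera(name): name is "scene" or "side" or "wrist"; returns the picture (400x640x3 uint8, blue, green, red); there is no depth.
- bot.camera_info(name): a dict with "mtx" (3x3 intrinsics, pixels), "extrinsics" (4x4, takes a point from camera to world coordinates). Camera axes: x right, y down, z forward; pixel columns grow to the right and rows downward; lengths in m; the calibration is good to about 2 mm. A picture is of the moment at which its call begins: read the wrist's pose just before it. camera_info takes no time and is no camera call; for the wrist camera it gives the pose at the moment of the call.
- bot.job_done(): hands the job in; it is judged then, once.
The state is a dict: "time": time; "q": joint angles; "qd": joint speeds; "joint_efforts": joint torques, N m; "ee_pos": TCP position; "tcp_rot": TCP orientation; "wrist_force": force on the tool from outside, world axes, zero at the start; "torque": the same for the moment, N m; "opening": finger opening in m; "grasp_force": force on a finger pad.
Only numpy, scipy, OpenCV 4.12 (cv2) and the standard library are available. Lean on these libraries where they do the work, as an engineer would, in place of code of your own. Each camera call takes 0.05 s, during which the arm holds its last target. There are 200 camera calls.

## Working session

There is one attempt and no reset: what is moved stays moved. The work goes in short steps, Python scripts to look and compute and a tool call to move; the robot and the scene stay as the last step left them, time stands still between calls to the robot, and variables do not carry over. Pictures are saved under pics/ and viewed, at most 10 in all, crops included, and the job is handed in when it is done.

```bash
mkdir -p pics; python3 - <<'E'
from workcell import bot
import cv2,numpy as np
for n in ("scene","side"):
    i=bot.camera_info(n); print(n,np.round(i["mtx"],1).tolist(),np.round(i["extrinsics"],3).tolist())
    cv2.imwrite(f"pics/{n}0.png",bot.camera(n))
o=bot.get_obs();print(o["time"],o["ee_pos"],o["tcp_rot"],o["opening"])
E
```

```text
scene [[367.3, 0.0, 318.1], [0.0, 367.3, 196.8], [0.0, 0.0, 1.0]] [[0.729, 0.493, -0.475, 0.915], [0.684, -0.512, 0.52, -0.425], [0.013, -0.704, -0.71, 0.742], [0.0, 0.0, 0.0, 1.0]]
side [[392.5, 0.0, 325.1], [0.0, 392.5, 193.9], [0.0, 0.0, 1.0]] [[0.981, -0.134, 0.139, 0.355], [-0.193, -0.65, 0.735, -0.541], [-0.008, -0.748, -0.664, 0.62], [0.0, 0.0, 0.0, 1.0]]
0.1 [ 5.49788175e-01 -1.55664983e-05  2.16744727e-01] [-1.79931908e+02  7.96136718e-04  9.00005560e+01] 0.08556577154791063
```

View pics/scene0.png

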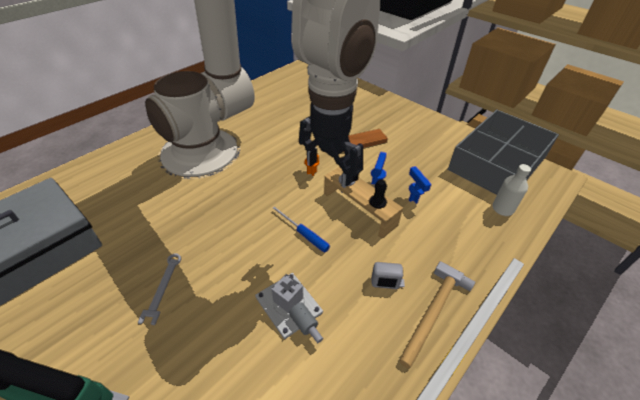

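View pics/side0.png

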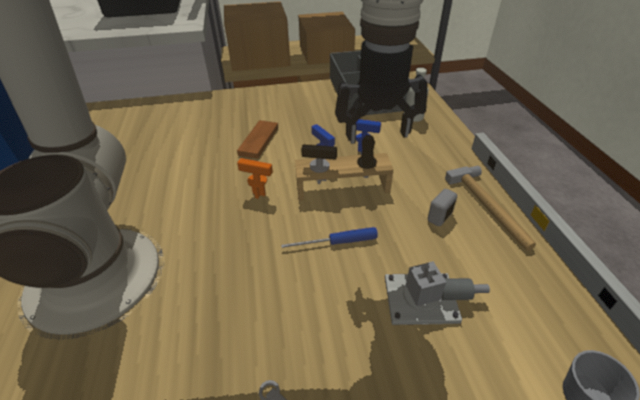

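The side view shows the rack with the black-barred key at about (320,152) and the nut driver at (367,150). A blue copy stands behind it, an orange one is at (255,170), and the hub's cross is at about (428,270). I'll enlarge these and compute rough positions.

```bash
cat > h.py <<'E'
import numpy as np,cv2
from workcell import bot
def plane(info,uv,z):
    K,E=np.array(info["mtx"]),np.array(info["extrinsics"])
    d=E[:3,:3]@np.linalg.solve(K,[uv[0],uv[1],1]); return E[:3,3]+d*(z-E[2,3])/d[2]
def proj(info,P):
    E=np.linalg.inv(np.array(info["extrinsics"])); p=(E[:3,:3]@np.asarray(P,float).reshape(-1,3).T).T+E[:3,3]
    q=(np.array(info["mtx"])@p.T).T; return q[:,:2]/q[:,2:]
E
python3 - <<'E'
from h import *
s=bot.camera_info("side");np.set_printoptions(precision=3,suppress=True)
for n,uv,z in(("key",(320,152),.111),("nutdrv top",(367,138),.142),("hub",(428,271),.075)): print(n,plane(s,uv,z))
a=cv2.imread("pics/side0.png")
c=lambda x,y:cv2.resize(a[y:y+75,x:x+100],None,fx=4,fy=4,interpolation=cv2.INTER_CUBIC)
cv2.imwrite("pics/c1.png",np.hstack([c(290,115),c(380,245)]))
i=bot.camera_info("wrist");print(np.round(i["mtx"],1).tolist(),np.round(i["extrinsics"],3).tolist())
E
```

```text
key [0.477 0.163 0.111]
nutdrv top [0.58  0.15  0.142]
hub [ 0.603 -0.168  0.075]
[[354.6, 0.0, 326.4], [0.0, 354.6, 200.9], [0.0, 0.0, 1.0]] [[1.0, 0.0, -0.002, 0.549], [-0.0, -0.952, -0.306, 0.079], [-0.002, 0.306, -0.952, 0.375], [0.0, 0.0, 0.0, 1.0]]
```

View pics/c1.png

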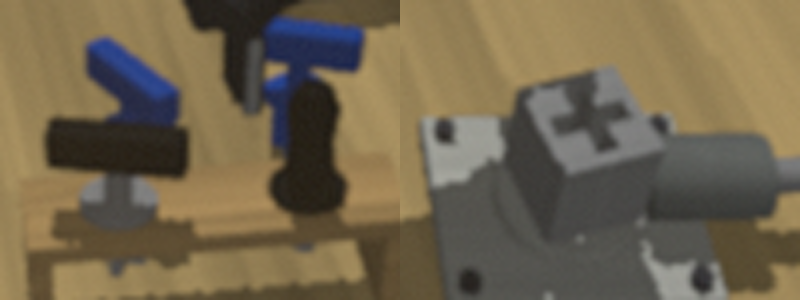

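Key (black bar, steel collar) identified, with the blue copy just behind it. The hub cross is visible. Next I'll move over the key for a wrist view, starting a turn.

The rows are not in the units I measure in: shifts go in shares of 0.4 m and turns go in shares of 60 degrees. I convert before sending: 0.163 m / 0.4 = 0.4075, -0.073 m / 0.4 = -0.1825, -35 degrees / 60 = -0.5833.

Emit:
{"fn": "drive_effector", "kwargs": {"steps": {"increments":[[0.1,-0.045,-0.025,-0.1167,0.085],[0.2,-0.09,-0.05,-0.2333,0.085],[0.3,-0.1375,-0.075,-0.35,0.085],[0.4,-0.1825,-0.1,-0.4667,0.085],[0.4075,-0.1825,-0.1,-0.5833,0.085]]}}}

```text
time: 0.52
ee_pos: [0.4751, 0.1662, 0.2588]
tcp_rot: [179.9, -0.0, 125.5]
wrist_force: [1.0, 0.0, -0.3]
opening: 0.0853
grasp_force: 0.0
```

```bash
python3 - <<'E'
from h import *
o=bot.get_obs();print(o["time"],o["q"],o["ee_pos"],o["tcp_rot"])
cv2.imwrite("pics/w1.png",bot.camera("wrist"))
E
```

```text
0.5167 [ 1.92428594e+01 -3.75576498e-01  9.20047905e+00  9.95041823e+01
  5.65672306e-02  7.37775815e+01] [0.47514723 0.16617497 0.25879428] [ 1.79915185e+02 -3.42359372e-02  1.25465339e+02]
```

View pics/w1.png

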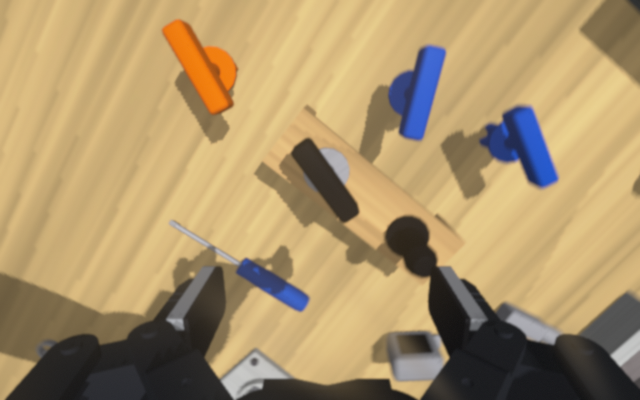

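The wrist view shows the bar at about (325,180), ends (305,145) and (345,215), the nut driver at (410,240) and the blue copies well off to the right. I'll fit the bar's silhouette (projected box) on a settled frame.

```bash
cat >> h.py <<'E'
from scipy.optimize import minimize
def boxmask(info,p,shape,L=.08,W=.02,z0=.098,z1=.124):
    x,y,t=p; c,s=np.cos(t),np.sin(t)
    P=[[x+c*a*L/2-s*b*W/2,y+s*a*L/2+c*b*W/2,z] for a in(-1,1) for b in(-1,1) for z in(z0,z1)]
    h=cv2.convexHull(proj(info,P).astype(np.float32))
    m=np.zeros((shape[0],shape[1]),np.uint8); cv2.fillConvexPoly(m,np.round(h*16).astype(np.int32),255,cv2.LINE_AA,4); return m/255.
def fitbar(info,img,uv,p0):
    d=(img.max(2)<55).astype(np.uint8); n,l,st,ce=cv2.connectedComponentsWithStats(d)
    near=l[int(uv[1]),int(uv[0])]; M=(l==near).astype(float)
    f=lambda q:np.abs(boxmask(info,(q[0],q[1],q[2]/10),M.shape)-M).sum()/M.sum()
    r=minimize(f,[p0[0],p0[1],p0[2]*10],method="Nelder-Mead",options=dict(initial_simplex=np.array([p0*np.array([1,1,10])]*4)+np.vstack([np.zeros(3),np.diag([.015,.015,1.5])])))
    return r.x*[1,1,.1],r.fun,M.sum()
E
python3 - <<'E'
from h import *
i=bot.camera_info("wrist");img=bot.camera("wrist");o=bot.get_obs();cv2.imwrite("pics/w2.png",img)
print(img[180,325],img[165,310],o["ee_pos"],o["tcp_rot"],o["q"][5])
a,b=plane(i,(307,148),.12),plane(i,(345,212),.12);t=np.arctan2(*(b-a)[1::-1]);c=(a+b)/2
p,f,n=fitbar(i,img,(325,180),np.array([c[0],c[1],t]));print(p[:2],np.degrees(p[2]),f,n)
s=bot.camera_info("side")
p,f,n=fitbar(s,cv2.imread("pics/side0.png"),(320,152),p);print(p[:2],np.degrees(p[2]),f,n)
print("nut",plane(i,(420,262),.142),"collar",plane(i,(407,237),.076))
E
```

```text
[43 50 57] [43 52 60] [0.47608168 0.16540619 0.25806857] [ 1.79937992e+02 -4.15016781e-03  1.25441333e+02] 73.70488126954884
[0.22330825 0.10808809] 112.27010251609818 0.9747682558889817 226727.0
[0.01390801 1.61854793] 89.08843670390355 1.0 396.0
nut [0.57819784 0.16306095 0.142     ] collar [0.58425267 0.16079305 0.076     ]
```

```bash
sed -i 's/img.max(2)<55/img.max(2)<75/' h.py; python3 - <<'E'
from h import *
i=bot.camera_info("wrist");img=cv2.imread("pics/w2.png")
a,b=plane(i,(307,148),.12),plane(i,(345,212),.12);t=np.arctan2(*(b-a)[1::-1]);c=(a+b)/2;print(c,np.degrees(t))
p,f,n=fitbar(i,img,(325,180),np.array([c[0],c[1],t]));print(p[:2],np.degrees(p[2]),f,n)
s=bot.camera_info("side")
p,f,n=fitbar(s,cv2.imread("pics/side0.png"),(320,152),p);print(p[:2],np.degrees(p[2]),f,n)
E
```

```text
[0.47480722 0.16762306 0.12      ] -24.643874197066616
[0.47688148 0.16351588] -23.675403163417815 0.2965297230003112 2016.0
[0.47564927 0.16652691] -6.86150452187855 0.40314143419357085 563.0
```

```bash
python3 - <<'E'
from h import *
i=bot.camera_info("wrist");img=cv2.imread("pics/w2.png");s=bot.camera_info("side");im2=cv2.imread("pics/side0.png")
out=[]
for im,inf,(x,y),p in((img,i,(275,120),(.4769,.1635,np.radians(-23.7))),(im2,s,(270,115),(.4756,.1665,np.radians(-6.9)))):
    m=(boxmask(inf,p,im.shape)>.5).astype(np.uint8);g=cv2.resize(im[y:y+100,x:x+100],None,fx=4,fy=4,interpolation=cv2.INTER_NEAREST)
    m=cv2.resize(m[y:y+100,x:x+100],None,fx=4,fy=4,interpolation=cv2.INTER_NEAREST)
    cv2.drawContours(g,cv2.findContours(m,0,2)[0],-1,(0,0,255),1)
    d=cv2.resize((im.max(2)<75).astype(np.uint8)[y:y+100,x:x+100],None,fx=4,fy=4,interpolation=cv2.INTER_NEAREST)
    cv2.drawContours(g,cv2.findContours(d,1,2)[0],-1,(0,255,0),1)
    out.append(g)
cv2.imwrite("pics/c2.png",np.hstack(out))
E
```

```text
(no output)
```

View pics/c2.png

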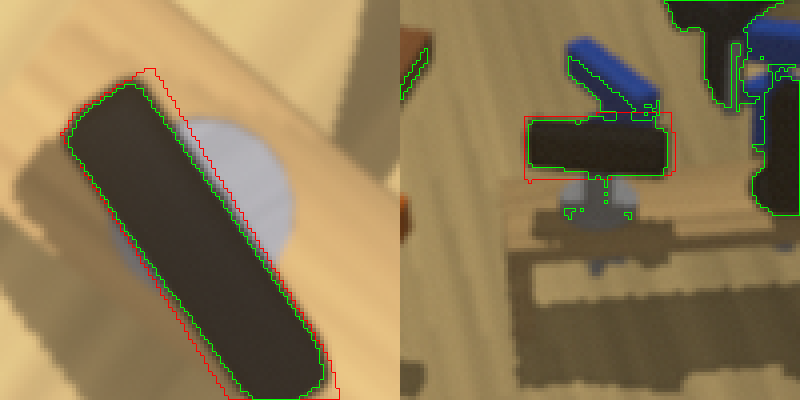

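The fit is close, with yaw about -24°, but the collar contaminates the mask slightly. I'll align the tool with the bar and measure its edges upright.

Converted, 0.02 m / 0.4 = 0.05, 0.01 m / 0.4 = 0.025, -31 degrees / 60 = -0.5167.

Emit:
{"fn": "drive_effector", "kwargs": {"steps": {"increments":[[0,0,0,-0.1167,0.06],[0,0,0.025,-0.2333,0.06],[0,0,0.05,-0.35,0.06],[0,0,0.05,-0.4667,0.06],[0,0,0.05,-0.5167,0.06]]}}}

```text
time: 1.03
ee_pos: [0.477, 0.162, 0.236]
tcp_rot: [-179.9, -0.1, 156.2]
wrist_force: [0.2, 0.1, 0.6]
opening: 0.0601
grasp_force: 0.0
```

```bash
python3 - <<'E'
from h import *
bot.camera("wrist");i=bot.camera_info("wrist");o=bot.get_obs();img=bot.camera("wrist");cv2.imwrite("pics/w3.png",img)
print(o["time"],o["ee_pos"],o["tcp_rot"],o["q"][5],o["opening"])
print(proj(i,[.477,.164,.124]),proj(i,[.603,-.168,.075]))
E
```

```text
1.0833 [0.47707372 0.16204137 0.23641609] [-1.79925943e+02 -5.73552851e-02  1.56217575e+02] 42.552163886722724 0.06023464136647806
[[328.05803882 191.06044809]] [[105.69971169 389.17795724]]
```

View pics/w3.png

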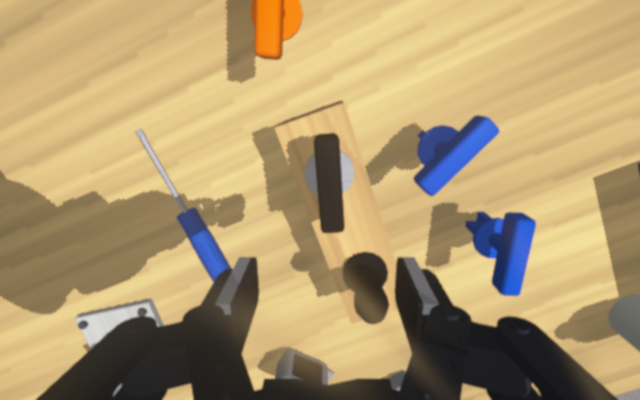

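The bar is nearly upright, from about (326,136) to (333,232), with clear finger room on both sides. I'll extract the edges.

```bash
python3 - <<'E'
from h import *
i=bot.camera_info("wrist");g=cv2.imread("pics/w3.png").max(2).astype(float)
L=[];R=[]
for r in range(146,222,2):
    d=np.diff(cv2.GaussianBlur(g,(3,3),0)[r,300:355]); 
    l=d[:29].argmin();rr=d[20:].argmax()+20
    sub=lambda k,w:(d[max(k-2,0):k+3]@np.arange(max(k-2,0),max(k-2,0)+len(d[max(k-2,0):k+3])))/d[max(k-2,0):k+3].sum()
    L.append(plane(i,(300.5+sub(l,0),r),.124)[:2]);R.append(plane(i,(300.5+sub(rr,0),r),.124)[:2])
for E in(L,R):
    v=cv2.fitLine(np.float32(E),cv2.DIST_HUBER,0,.0005,.001).ravel();print(np.degrees(np.arctan2(v[1],v[0])),v[2:])
m=(np.array(L)+R)/2;print("mid",m[0],m[-1],"width",np.linalg.norm(np.array(R)-L,axis=1).mean())
# ends
v=m[-1]-m[0];v/=np.linalg.norm(v);c=(g<75).astype(np.uint8);n,l,st,_=cv2.connectedComponentsWithStats(c);print(st[l[180,328]])
e=plane(i,(333,231.5),.124)[:2];print("far end",e,"centre",e-.04*v, "ang",np.degrees(np.arctan2(v[1],v[0])))
print("collar L/R",[plane(i,(u,172),.076)[:2] for u in(306,354)])
E
```

```text
-20.129288 [0.46924984 0.15779427]
-20.317837 [0.47501093 0.17649356]
mid [0.4439386  0.17741892] [0.50083452 0.15679307] width 0.0195813513729069
[ 315  135   28   97 2145]
far end [0.51052184 0.15365683] centre [0.47291663 0.16728944] ang -19.9265456803256
collar L/R [array([0.46500073, 0.14749457]), array([0.48304466, 0.1877702 ])]
```

Converted, 0.119 m / 0.4 = 0.2975, 0.0057 m / 0.4 = 0.0143, -3.6 degrees / 60 = -0.06.

Emit:
{"fn": "drive_effector", "kwargs": {"steps": {"increments":[[0.0143,0.0075,0.075,-0.06,0.06],[0.0143,0.0075,0.1625,-0.06,0.06],[0.0143,0.0075,0.25,-0.06,0.06],[0.0143,0.0075,0.2975,-0.06,0.06],[0.0143,0.0075,0.2975,-0.06,0.06]]}, "clamp_n": 60}}

```text
time: 1.55
ee_pos: [0.4709, 0.1667, 0.1136]
tcp_rot: [-179.7, -0.3, 159.4]
wrist_force: [-0.5, 0.3, -0.6]
opening: 0.0602
grasp_force: 0.0
```

Emit:
{"fn": "drive_effector", "kwargs": {"steps": {"increments":[[0,0,0,0,0],[0,0,0,0,0],[0,0,0,0,0],[0,0,0,0,0],[0,0,0,0,0]]}, "clamp_n": 80}}

```text
time: 1.97
ee_pos: [0.4736, 0.1682, 0.1196]
tcp_rot: [179.9, 0.1, 159.6]
wrist_force: [-0.6, 0.6, -0.0]
opening: 0.0009
grasp_force: 0.0
```

```bash
python3 - <<'E'
from h import *
a=bot.camera("wrist");b=bot.camera("side");c=bot.camera("scene")
cv2.imwrite("pics/w4.png",np.hstack([cv2.resize(a,None,fx=.625,fy=.625),cv2.resize(b[60:260,240:480],(300,250)) ]))
E
```

```text
(no output)
```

View pics/w4.png

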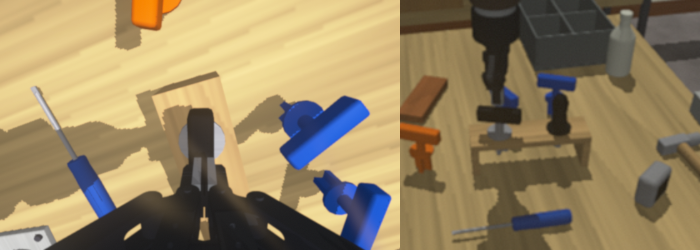

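Emit:
{"fn": "drive_effector", "kwargs": {"steps": {"increments":[[0,0,0,0,0],[0,0,0,0,0]]}, "clamp_n": 80}}

```text
time: 2.28
ee_pos: [0.473, 0.1681, 0.1184]
tcp_rot: [-180.0, 0.0, 159.6]
wrist_force: [-0.0, 1.1, -0.2]
opening: 0.0
grasp_force: 0.0
```

```bash
python3 - <<'E'
from h import *
o=bot.get_obs();print({k:np.round(o[k],4).tolist() for k in o})
i=bot.camera_info("wrist");s=bot.camera_info("side");print(proj(i,[[.473,.167,.124],[.473,.167,.094]])*.625,proj(s,[[.473,.167,.124],[.473,.167,.094]]))
cv2.imwrite("pics/c5.png",np.hstack([cv2.resize(bot.camera("wrist")[130:330,230:430],(400,400),interpolation=2),cv2.resize(bot.camera("side")[80:180,270:370],(400,400),interpolation=2)]))
E
```

```text
{'time': 2.2833, 'q': [19.5616, -2.4234, -8.3972, 84.0267, -0.0009, 39.9639], 'qd': [0.0134, 0.0212, -0.1423, 0.0048, -0.0494, 0.0352], 'joint_efforts': [-0.0051, -44.4382, 47.1345, 0.0023, -0.0004, 0.0016], 'ee_pos': [0.473, 0.1681, 0.1184], 'tcp_rot': [-179.999, 0.0002, 159.5977], 'wrist_force': [-0.0212, 1.0624, -0.209], 'torque': [-0.0098, -0.0003, -0.017], 'grasp_force': 0.0, 'opening': 0.0}
[[201.81469508 163.7932947 ]
 [202.12797315 148.0223827 ]] [[317.7634801  146.24020261]
 [318.03593322 157.25396446]]
```

View pics/c5.png

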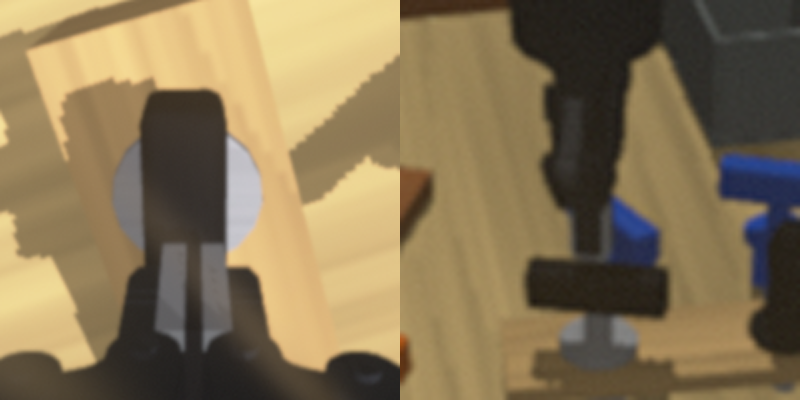

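The gripper closed on nothing, apparently just above the bar top. I'll check where the fingertips really are with both cameras.

```bash
python3 - <<'E'
from h import *
from scipy.spatial.transform import Rotation as Ro
o=bot.get_obs();i=bot.camera_info("wrist");s=bot.camera_info("side")
R=Ro.from_euler("xyz",o["tcp_rot"],degrees=True).as_matrix();print(R[:,2])
for h in(-.02,-.01,0,.006,.015,.025): 
    P=[o["ee_pos"]+R@[x,0,h] for x in(.011,-.011)]; print(h,proj(i,P).round(1).tolist(),proj(s,P).round(1).tolist())
E=np.array(i["extrinsics"]);print("cam in tool",R.T@(E[:3,3]-o["ee_pos"]),R.T@E[:3,2])
E
```

```text
[-9.69355722e-05 -4.75641048e-05 -9.99999994e-01]
-0.02 [[324.9, 254.0], [324.9, 298.6]] [[312.6, 140.1], [322.5, 140.9]]
-0.01 [[325.0, 244.2], [325.0, 286.6]] [[312.7, 143.9], [322.6, 144.8]]
0 [[325.0, 235.5], [325.1, 275.9]] [[312.8, 147.6], [322.6, 148.5]]
0.006 [[325.1, 230.7], [325.1, 270.1]] [[312.9, 149.9], [322.6, 150.7]]
0.015 [[325.1, 224.1], [325.2, 261.9]] [[313.0, 153.2], [322.7, 154.0]]
0.025 [[325.2, 217.4], [325.3, 253.7]] [[313.2, 156.8], [322.7, 157.6]]
cam in tool [ 0.07915655  0.00065901 -0.15794109] [-3.05230668e-01 -6.23743365e-05  9.52278444e-01]
```

```bash
python3 - <<'E'
from h import *
s=bot.camera_info("side")
for z in(.19,.205,.22,.235,.25,.265): print(z,proj(s,[[.55-.043,-.011,z],[.55+.043,-.011,z],[.55-.057,-.011,z]]).round(1).tolist())
o=bot.get_obs();print(o["opening"],o["time"])
a=cv2.imread("pics/side0.png");cv2.imwrite("pics/c6.png",np.hstack([cv2.resize(a[60:160,320:440],(480,400),interpolation=2)]))
E
```

```text
0.19 [[353.8, 169.4], [400.1, 163.5], [346.1, 170.4]]
0.205 [[354.2, 162.7], [401.1, 156.7], [346.4, 163.7]]
0.22 [[354.5, 155.7], [402.1, 149.8], [346.6, 156.7]]
0.235 [[354.9, 148.5], [403.2, 142.7], [346.9, 149.5]]
0.25 [[355.3, 141.1], [404.3, 135.3], [347.1, 142.1]]
0.265 [[355.7, 133.5], [405.4, 127.7], [347.4, 134.5]]
1.1766779708342166e-05 2.3833
```

View pics/c6.png

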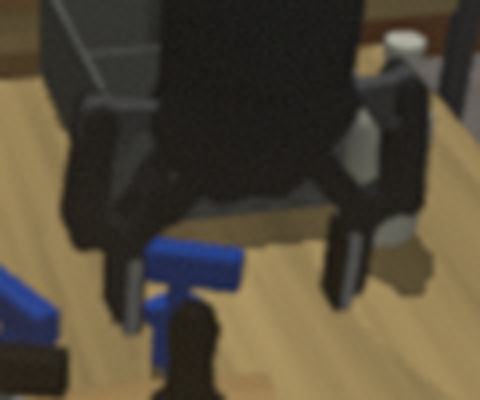

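Both cameras agree: the fingertips really sit about 42 mm farther back than the stated TCP offset (open: tip z≈0.247 at TCP 0.217; closed: tip z≈0.135 now). So the grasp needs the reported TCP near z=0.075. I'll open, check, and go down 43 mm.

Emit:
{"fn": "drive_effector", "kwargs": {"steps": {"increments":[[0,0,0,0,0.06],[0,0,0,0,0.06],[0,0,0,0,0.06],[0,0,0,0,0.06]]}, "clamp_n": 80}}

```text
time: 2.72
ee_pos: [0.473, 0.1681, 0.1184]
tcp_rot: [-180.0, -0.0, 159.6]
wrist_force: [1.5, 0.0, -0.1]
opening: 0.0483
grasp_force: 0.0
```

Emit:
{"fn": "drive_effector", "kwargs": {"steps": {"increments":[[0,-0.0025,0.0375,0,0.06],[0,-0.0025,0.075,0,0.06],[0,-0.0025,0.105,0,0.06],[0,-0.0025,0.105,0,0.06],[0,-0.0025,0.105,0,0.06]]}}}

```text
time: 3.13
ee_pos: [0.4722, 0.167, 0.076]
tcp_rot: [-180.0, -0.1, 159.6]
wrist_force: [-0.1, 0.1, 0.8]
opening: 0.0603
grasp_force: 0.0
```

Emit:
{"fn": "drive_effector", "kwargs": {"steps": {"increments":[[0,0,0,0,0],[0,0,0,0,0],[0,0,0,0,0],[0,0,0,0,0],[0,0,0,0,0]]}, "clamp_n": 80}}

```text
time: 3.55
ee_pos: [0.473, 0.1673, 0.0772]
tcp_rot: [179.9, 0.1, 159.6]
wrist_force: [-1.3, 0.7, 5.9]
opening: 0.0187
grasp_force: 78.4
```

Gripped, with 18.7 mm opening and 78 N. I'll lift 85 mm, and in the same step estimate the hub yaw from the side-image corners: crop (518,90), (615,68), (665,145), (565,172).

Converted, -0.085 m / 0.4 = -0.2125, -0.06 m / 0.4 = -0.15.

Emit:
{"fn": "drive_effector", "kwargs": {"steps": {"increments":[[0,0,-0.05,0,0],[0,0,-0.1,0,0],[0,0,-0.15,0,0],[0,0,-0.2125,0,0],[0,0,-0.2125,0,0]]}}}

```text
time: 3.97
ee_pos: [0.4741, 0.1676, 0.1658]
tcp_rot: [179.8, 0.2, 159.6]
wrist_force: [1.7, -0.1, -0.7]
opening: 0.0192
grasp_force: 78.7
```

```bash
python3 - <<'E'
from h import *
s=bot.camera_info("side");c=[plane(s,((x-400)/4+380,y/4+245),.075)[:2] for x,y in((518,90),(615,68),(665,145),(565,172))]
print(np.round(c,4),np.mean(c,0))
for k in range(4): d=c[(k+1)%4]-c[k];print(np.degrees(np.arctan2(d[1],d[0])),np.linalg.norm(d))
print(bot.get_obs()["q"])
E
```

```text
[[ 0.5742 -0.1543]
 [ 0.6198 -0.1514]
 [ 0.6242 -0.1935]
 [ 0.5785 -0.1979]] [ 0.59917487 -0.17427664]
3.6956121784888576 0.04564986709701752
-84.05462277123208 0.04239614194990717
-174.53013718548112 0.04593530378573216
95.52810484682212 0.04380809590146691
[ 1.94707764e+01 -2.57863660e+00 -3.32378375e+00  8.89331150e+01
 -2.60747736e-03  3.98740474e+01]
```

Hub yaw is about 5° and its centre about (0.60,-0.172). I'll go to tool yaw 95°, with the hub ahead of the camera.

Converted, -0.16 m / 0.4 = -0.4, -0.124 m / 0.4 = -0.31, 6.5 degrees / 60 = 0.1083.

Emit:
{"fn": "drive_effector", "kwargs": {"steps": {"increments":[[-0.0625,-0.08,0,0.1083,0],[-0.125,-0.16,0,0.2167,0],[-0.1875,-0.24,0,0.325,0],[-0.25,-0.32,0,0.4333,0],[-0.31,-0.4,0,0.5417,0]]}}}

```text
time: 4.38
ee_pos: [0.5332, -0.0279, 0.1606]
tcp_rot: [-180.0, -0.0, 126.8]
wrist_force: [1.2, 1.0, -1.9]
opening: 0.0188
grasp_force: 78.6
```

```bash
cat >> h.py <<'E'
from scipy.spatial.transform import Rotation as Ro
def go(x,y,z,yaw):
    o=bot.get_obs();R=Ro.from_euler("xyz",[180,0,o["tcp_rot"][2]],degrees=True).as_matrix()
    print("d",(R.T@(np.array([x,y,z])-o["ee_pos"])).round(4),"turn",round((o["tcp_rot"][2]-yaw+180)%360-180,2))
E
python3 -c "from h import *;go(.607,-.257,.166,95)"
```

```text
d [-0.2276 -0.0781 -0.0054] turn 31.8
```

Converted, -0.19 m / 0.4 = -0.475, -0.152 m / 0.4 = -0.38, 31 degrees / 60 = 0.5167.

Emit:
{"fn": "drive_effector", "kwargs": {"steps": {"increments":[[-0.095,-0.0325,-0.0075,0.105,0],[-0.19,-0.065,-0.0075,0.21,0],[-0.285,-0.0975,-0.0075,0.3167,0],[-0.38,-0.13,-0.0075,0.4217,0],[-0.475,-0.1625,-0.0075,0.5167,0]]}}}

```text
time: 4.8
ee_pos: [0.5959, -0.2189, 0.1634]
tcp_rot: [-180.0, -0.0, 95.8]
wrist_force: [0.7, 0.4, -1.5]
opening: 0.0187
grasp_force: 78.7
```

```bash
python3 -c "from h import *;go(.607,-.257,.166,95)"
```

```text
d [-0.039   0.0072 -0.0026] turn 0.77
```

Converted, -0.039 m / 0.4 = -0.0975, -0.035 m / 0.4 = -0.0875.

Emit:
{"fn": "drive_effector", "kwargs": {"steps": {"increments":[[-0.0875,0.0175,-0.005,0,0],[-0.0975,0.0175,-0.005,0,0],[-0.0975,0.0175,-0.005,0,0]]}}}

```text
time: 5.05
ee_pos: [0.6067, -0.257, 0.1643]
tcp_rot: [-179.9, -0.1, 95.9]
wrist_force: [-0.2, 0.2, -2.2]
opening: 0.0187
grasp_force: 78.9
```

```bash
python3 - <<'E'
from h import *
bot.camera("wrist");i=bot.camera_info("wrist");o=bot.get_obs();img=bot.camera("wrist");cv2.imwrite("pics/w7.png",img)
np.savez("w7.npz",m=i["mtx"],e=i["extrinsics"]);print(o["time"],o["ee_pos"],o["tcp_rot"])
print(proj(i,[.6,-.172,.075]))
u,v=proj(i,[.6,-.172,.075])[0].astype(int)
cv2.imwrite("pics/c7.png",np.hstack([cv2.resize(img,(400,250)),cv2.resize(img[max(v-45,0):v+45,u-50:u+50],(400,360),interpolation=2)[:250] ]) if 0 else cv2.resize(img[max(v-70,0):max(v-70,0)+200,u-130:u+130],(780,600),interpolation=2))
print(max(v-70,0),u-130)
E
```

```text
5.1 [ 0.60658661 -0.2554144   0.16489879] [-1.79897747e+02 -7.03370206e-02  9.60236113e+01]
[[330.79129453  80.38924637]]
10 200
```

View pics/c7.png

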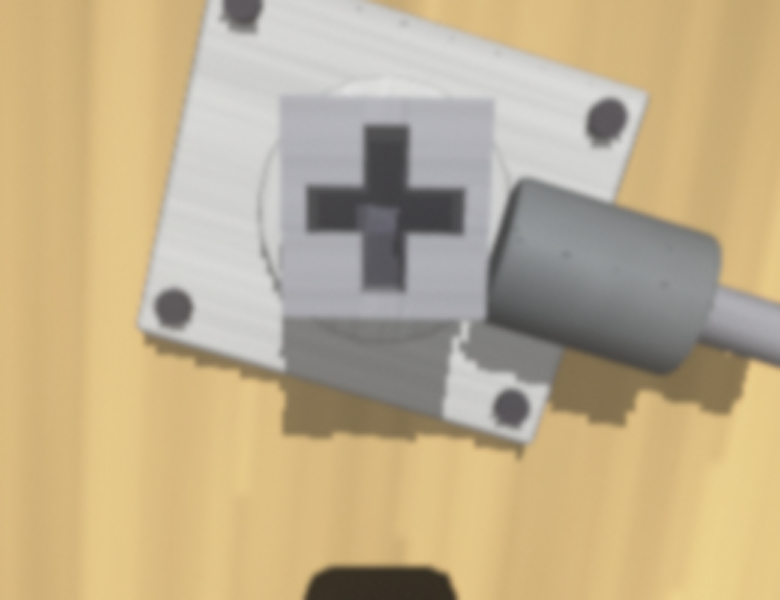

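The cross is crisp: centre near crop (386,208), arms almost axis-aligned in the image, bar end at crop rows about 567. I'll compute its pose and the held key's offset.

```bash
python3 - <<'E'
from h import *
f=np.load("w7.npz");i=dict(mtx=f["m"],extrinsics=f["e"]);img=cv2.imread("pics/w7.png")
W=lambda x,y,z=.075:plane(i,((x+.5)/3+200-.5,(y+.5)/3+10-.5),z)[:2]
ang=lambda a,b:np.degrees(np.arctan2(*(b-a)[::-1]))
# rectify hub top to metric and fit square/cross
t,b=(W(364,125)+W(410,125))/2,(W(362,291)+W(406,291))/2
l,r=(W(306,186)+W(306,234))/2,(W(466,187)+W(466,234))/2
print("V",ang(b,t),np.linalg.norm(t-b),(t+b)/2,"H",ang(l,r),np.linalg.norm(r-l),(l+r)/2)
c=[W(280,97),W(494,98),W(490,320),W(281,317)];print("sq",ang(c[3],c[0]),ang(c[2],c[1]),ang(c[0],c[1]),ang(c[3],c[2]),np.mean(c,0))
# template refine in rectified view, 0.25 mm/px, darkness of cross vs hub top
c0=(t+b+l+r)/4;n=240;g=np.stack(np.meshgrid(np.arange(n),np.arange(n)),-1).reshape(-1,2);
P=np.c_[c0[0]+(g[:,0]-n/2)*.00025,c0[1]+(g[:,1]-n/2)*.00025,np.full(n*n,.075)]
uv=proj(i,P).astype(np.float32).reshape(n,n,2);rec=cv2.remap(img.max(2),uv[...,0],uv[...,1],cv2.INTER_CUBIC).astype(float)
X=P[:,0].reshape(n,n);Y=P[:,1].reshape(n,n);D=(rec<125)
def cost(p):
    co,si=np.cos(p[2]/100),np.sin(p[2]/100);u=co*(X-p[0]/1e3)+si*(Y-p[1]/1e3);v=-si*(X-p[0]/1e3)+co*(Y-p[1]/1e3)
    u,v=abs(u),abs(v);sd=np.minimum(np.maximum(u-.0175,v-.005),np.maximum(v-.0175,u-.005))
    return ((1/(1+np.exp(np.clip(sd/.0003,-50,50)))-D)**2)[np.maximum(u,v)<.0215].sum()
for a in(0,5,10): 
    r=minimize(cost,[c0[0]*1e3,c0[1]*1e3,np.radians(a)*100],method="Nelder-Mead",options=dict(initial_simplex=[[c0[0]*1e3+q,c0[1]*1e3+s,np.radians(a)*100+w] for q,s,w in((0,0,0),(2,0,0),(0,2,0),(0,0,6))]));print(r.x[:2],np.degrees(r.x[2]/100),r.fun)
o=bot.get_obs();R=Ro.from_euler("xyz",[180,0,o["tcp_rot"][2]],degrees=True).as_matrix()
for e in(.036,.04,.044): print(e,proj(i,[o["ee_pos"]+R@[e,y,h] for y in(-.01,.01) for h in(-.047,)]).round(1).tolist())
print("obs end",[(x/3+200,567/3+10) for x in(305,457)])
E
```

```text
V 95.00562034595501 0.03463564948124123 [ 0.59821322 -0.17170461] H 5.841920882021404 0.035292375864933466 [ 0.59834045 -0.171804  ]
sq 94.65348642999889 96.75550638432546 5.749810889974507 5.221045158820948 [ 0.59841334 -0.17198605]
[ 598.10332007 -171.69696716] 5.096977226920453 418.6991157991889
[ 598.1032931  -171.69696705] 5.096936788423442 418.69911587840676
[ 598.10330786 -171.69696511] 5.096953601957927 418.69911568726525
0.036 [[297.8, 220.5], [357.9, 220.5]]
0.04 [[297.5, 209.1], [358.2, 209.1]]
0.044 [[297.2, 197.5], [358.5, 197.5]]
obs end [(301.6666666666667, 199.0), (352.33333333333337, 199.0)]
```

Hub mouth is at (0.598,-0.172), yaw about 5.3°. I'll check the key's offset in the grip numerically via the collar disc (grey) beside the bar, with w3 as a control.

```bash
python3 - <<'E'
from h import *
f=np.load("w7.npz");i=dict(mtx=f["m"],extrinsics=f["e"]);img=cv2.imread("pics/w7.png");a=img.astype(int)
sat=a.max(2)-a.min(2)
ch=lambda r,c:'#' if a[r,c].max()<75 else 'o' if sat[r,c]<35 and a[r,c].max()>80 else '.'
for r in range(192,330,4): print(r,''.join(ch(r,c) for c in range(270,390,2)))
o=bot.get_obs();R=Ro.from_euler("xyz",[180,0,o["tcp_rot"][2]],degrees=True).as_matrix()
for h in(-.002,.003):
  th=np.radians([90,70,50,30,110,130]);print(h,proj(i,[o["ee_pos"]+R@[.023*np.cos(t),.023*np.sin(t),h] for t in th]).round(0).tolist())
E
```

```text
192 ............................................................
196 ............................................................
200 ....................#################.......................
204 ..................######################....................
208 .................########################...................
212 ................#########################...................
216 ................##########################..................
220 ...............o##########################..................
224 ..............o..##########################.................
228 ...........ooooo..#########################ooo..............
232 ..........oooooooo..#######################ooooo............
236 .........oooooooooo..######################oooooo...........
240 ........ooooooo..oo...#####################ooooooo..........
244 .......oooooooo##......####################ooooooo..........
248 ......ooooooooo####.....##################.oooooooo.........
252 ......ooooooooo#######...##################oooooooo.........
256 ......ooooooooo############################oooooooo.....
[... 681 characters left out ...]
######################oooo############
304 ###########oo################################oo#############
308 ############################################################
312 ############################################################
316 ############################################################
320 ############################################################
324 ############################################################
328 ############################################################
-0.002 [[375.0, 257.0], [373.0, 242.0], [365.0, 228.0], [352.0, 218.0], [372.0, 271.0], [363.0, 284.0]]
0.003 [[374.0, 252.0], [372.0, 238.0], [364.0, 225.0], [352.0, 215.0], [371.0, 266.0], [362.0, 279.0]]
```

```bash
cat > k.py <<'E'
from h import *
from scipy.optimize import least_squares
f=np.load("w7.npz");i7=dict(mtx=f["m"],extrinsics=f["e"])
o=bot.get_obs();T7=(o["ee_pos"],[180,0,o["tcp_rot"][2]])
R7=Ro.from_euler("xyz",T7[1],degrees=True).as_matrix();E7=f["e"]
Rc=R7.T@E7[:3,:3];tc=R7.T@(E7[:3,3]-T7[0])      # camera in tool
def info(p,yaw):
    R=Ro.from_euler("xyz",[180,0,yaw],degrees=True).as_matrix();E=np.eye(4);E[:3,:3]=R@Rc;E[:3,3]=p+R@tc;return dict(mtx=f["m"],extrinsics=E),R
def edge(s,lo,hi,sg):
    d=sg*np.diff(s[lo:hi].astype(float));k=d.argmax();j=np.arange(max(k-2,0),min(k+3,len(d)));w=np.clip(d[j],0,None);return lo+.5+(w@j)/w.sum()
def run(img,p,yaw,rows,cl,cr,endrows,endcols,name):
    i,R=info(np.array(p),yaw);a=img.astype(int);sat=cv2.GaussianBlur((a.max(2)-a.min(2)).astype(np.float32),(3,3),0)
    L=[(edge(sat[r],*cl,-1),r) for r in rows];Rr=[(edge(sat[r],*cr,1),r) for r in rows]
    pts=np.array(L+Rr);mx=a.max(2)
    er=np.median([edge(mx[:,c],*endrows,-1) for c in range(*endcols)])
    def model(x,y,h,n=721):
        t=np.linspace(-np.pi,np.pi,n);return proj(i,[np.array(p)+R@[x+.023*np.cos(u),y+.023*np.sin(u),h] for u in t])
    def res(q):
        m=model(*(q/1e3));return [np.min(np.hypot(*(m-k).T)) *np.sign(np.hypot(*(k-m.mean(0)))-np.hypot(*(m[np.hypot(*(m-k).T).argmin()]-m.mean(0)))) for k in pts]
    for hf in (None,-.002,.002,.006):
        if hf is None: s=least_squares(res,[0,0,0],loss="soft_l1").x
        else: s=np.r_[least_squares(lambda q:res(np.r_[q,hf*1e3]),[0,0],loss="soft_l1").x,hf*1e3]
        e=least_squares(lambda x:proj(i,[np.array(p)+R@[x[0]/1e3+.04,0,s[2]/1e3-.048]])[0,1]-er,[0]).x
        print(name,"collar x,y,h mm",s.round(2),"bar-end x",e.round(2),"endrow",er.round(1),"rms",np.sqrt(np.mean(np.square(res(s)))).round(2))
E
python3 - <<'E'
from k import *
print(tc,T7)
run(cv2.imread("pics/w7.png"),T7[0],T7[1][2],range(228,262,3),(270,300),(358,385),(185,215),(318,338),"w7")
# w3: key upright at rest; collar h = .236-.076=.160
w3=cv2.imread("pics/w3.png");a=w3.astype(int);sat=a.max(2)-a.min(2)
for r in range(146,204,4): print(r,''.join('#' if a[r,c].max()<75 else 'o' if sat[r,c]<35 else '.' for c in range(296,366)))
E
```

```text
[ 7.81521477e-02 -1.44192390e-04 -1.57431316e-01] (array([ 0.60663333, -0.25440879,  0.16549465]), [180, 0, np.float64(96.09386296846858)])
w7 collar x,y,h mm [-2.75 -0.8   2.99] bar-end x [3.09] endrow 198.4 rms 0.36
w7 collar x,y,h mm [-1.68 -0.78 -2.  ] bar-end x [4.65] endrow 198.4 rms 1.02
w7 collar x,y,h mm [-2.48 -0.79  2.  ] bar-end x [3.4] endrow 198.4 rms 0.43
w7 collar x,y,h mm [-3.24 -0.81  6.  ] bar-end x [2.16] endrow 198.4 rms 0.57
146 ...................#######################o...........................
150 ...................#######################o...........................
154 .................oo########################oooooo.....................
158 .............ooooooo#######################oooooooooo.................
162 ...........ooooooooo#######################oooooooooooo...............
166 ..........oooooooooo########################ooooooooooooo.............
170 .........oooooooooooo#######################oooooooooooooo............
174 .........oooooooooooo#######################oooooooooooooo............
178 .........oooooooooooo#######################ooooooooooooo.............
182 ...........ooooooooooo#######################ooooooooooo..............
186 ............oooooooooo#######################ooooooooo................
190 ................oooooo#######################ooooo....................
194 ......................o######################o........................
198 .......................######################o........................
202 .......................#######################........................
```

```bash
python3 - <<'E'
from k import *
import k
w3=cv2.imread("pics/w3.png")
# use nominal camera-in-tool
k.tc[:]=[.07916,.00066,-.15794]
p=np.array([.47707,.16204,.23642])
i,R=info(p,156.2);a=w3.astype(int);sat=cv2.GaussianBlur((a.max(2)-a.min(2)).astype(np.float32),(3,3),0);mx=a.max(2)
yb=np.radians(-20.2)
pts=np.array([(edge(sat[r],298,314,-1),r) for r in range(158,187,3)]+[(edge(sat[r],345,364,1),r) for r in range(158,187,3)])
def res(q,z):
    t=np.linspace(-np.pi,np.pi,721);m=proj(i,np.c_[q[0]/1e3+.023*np.cos(t),q[1]/1e3+.023*np.sin(t),np.full(721,z)])
    return [np.hypot(*(kk-m.mean(0)))-np.hypot(*(m[np.hypot(*(m-kk).T).argmin()]-m.mean(0))) for kk in pts]
for z in(.07,.076,.082):
    s=least_squares(lambda q:res(q,z),[474,167],loss="soft_l1");print(z,"collar",s.x.round(2),np.sqrt(np.mean(np.square(s.fun))))
near=np.median([edge(mx[:,c],125,150,-1) for c in range(322,334)]);far=np.median([edge(mx[:,c],222,245,1) for c in range(328,338)])
n=plane(i,(327,near),.124);fz=plane(i,(333,far),.124);u=np.array([np.cos(yb),np.sin(yb)])
print(near,far,"near->c",n[:2]+.04*u,"far(top)->c",fz[:2]-.04*u, "far low",plane(i,(333,far),.098)[:2]-.04*u,"len",np.linalg.norm(n-fz))
o=bot.get_obs();print(o["ee_pos"],o["time"],o["torque"],o["wrist_force"],o["qd"].round(2))
E
```

```text
0.07 collar [475.13 165.27] 0.3562602115432096
0.076 collar [474.07 165.7 ] 0.19786131205715407
0.082 collar [473.13 166.09] 0.6196712277242722
133.3636607622115 232.25133938970419 near->c [0.47248116 0.16723921] far(top)->c [0.47311945 0.16679019] far low [0.48328932 0.16278862] len 0.08075432383379205
[ 0.60663333 -0.25440879  0.16549465] 5.15 [ 0.00286252 -0.0564127  -0.00525877] [ 0.06778397  0.21887612 -1.28152162] [ 1.25 -1.44 -0.55  0.16  0.11  0.11]
```

The grip shows a possible tilt of a few degrees about the pad axis. I'll let it settle and re-measure numerically.

Emit:
{"fn": "drive_effector", "kwargs": {"steps": {"increments":[[0,0,0,0,0],[0,0,0,0,0],[0,0,0,0,0],[0,0,0,0,0],[0,0,0,0,0]]}, "clamp_n": 120}}

```text
time: 5.57
ee_pos: [0.607, -0.2543, 0.1667]
tcp_rot: [180.0, 0.0, 96.1]
wrist_force: [0.4, -0.3, -1.4]
opening: 0.0184
grasp_force: 117.1
```

```bash
python3 - <<'E'
from k import *
import k
k.tc[:]=[.07916,.00066,-.15794]
for n in range(2):
    o=bot.get_obs();img=bot.camera("wrist");print(o["ee_pos"].round(4),o["tcp_rot"].round(2),abs(o["qd"]).max().round(2))
    run(img,o["ee_pos"],o["tcp_rot"][2],range(228,262,3),(270,300),(358,385),(185,215),(318,338),"w8")
cv2.imwrite("pics/w8.png",img)
E
```

```text
[ 0.607  -0.2543  0.1667] [1.7998e+02 1.0000e-02 9.6140e+01] 0.32
w8 collar x,y,h mm [-1.74 -0.07  2.85] bar-end x [4.09] endrow 198.1 rms 0.33
w8 collar x,y,h mm [-0.72 -0.04 -2.  ] bar-end x [5.6] endrow 198.1 rms 0.94
w8 collar x,y,h mm [-1.55 -0.07  2.  ] bar-end x [4.36] endrow 198.1 rms 0.38
w8 collar x,y,h mm [-2.31 -0.08  6.  ] bar-end x [3.11] endrow 198.1 rms 0.65
[ 0.607  -0.2544  0.1666] [1.7998e+02 1.0000e-02 9.6130e+01] 0.23
w8 collar x,y,h mm [-1.75 -0.07  2.88] bar-end x [4.08] endrow 198.1 rms 0.32
w8 collar x,y,h mm [-0.71 -0.05 -2.  ] bar-end x [5.6] endrow 198.1 rms 0.95
w8 collar x,y,h mm [-1.55 -0.07  2.  ] bar-end x [4.36] endrow 198.1 rms 0.37
w8 collar x,y,h mm [-2.28 -0.08  6.  ] bar-end x [3.11] endrow 198.1 rms 0.63
```

The visible bar end is its lower edge because the camera sees past it. Corrected, it agrees with the collar, so the key is upright with its axis at tool x ≈ -1.75 mm, y ≈ 0. I'll refit the hub from the settled frame and compute the move.

```bash
cat > hub.py <<'E'
from h import *
def hub(i,img,c0=(.598,-.172)):
    n=240;g=np.stack(np.meshgrid(np.arange(n),np.arange(n)),-1).reshape(-1,2)
    P=np.c_[c0[0]+(g[:,0]-n/2)*.00025,c0[1]+(g[:,1]-n/2)*.00025,np.full(n*n,.075)]
    uv=proj(i,P).astype(np.float32).reshape(n,n,2);rec=cv2.remap(img.max(2),uv[...,0],uv[...,1],cv2.INTER_CUBIC).astype(float)
    X=P[:,0].reshape(n,n);Y=P[:,1].reshape(n,n);D=(rec<125)
    def cost(p):
        co,si=np.cos(p[2]/100),np.sin(p[2]/100);u=abs(co*(X-p[0]/1e3)+si*(Y-p[1]/1e3));v=abs(-si*(X-p[0]/1e3)+co*(Y-p[1]/1e3))
        sd=np.minimum(np.maximum(u-.0175,v-.005),np.maximum(v-.0175,u-.005))
        return ((1/(1+np.exp(np.clip(sd/.0003,-50,50)))-D)**2)[np.maximum(u,v)<.0215].sum()
    q=[c0[0]*1e3,c0[1]*1e3,9];r=minimize(cost,q,method="Nelder-Mead",options=dict(initial_simplex=[np.add(q,d) for d in((0,0,0),(2,0,0),(0,2,0),(0,0,6))]))
    return r.x[:2]/1e3,np.degrees(r.x[2]/100)
E
python3 - <<'E'
from hub import *
i=bot.camera_info("wrist");img=cv2.imread("pics/w8.png");o=bot.get_obs();c,a=hub(i,img);print(c,a,o["tcp_rot"][2])
yaw=np.radians(a+90);tx=np.array([np.cos(yaw),np.sin(yaw)]);t=c+.00175*tx;print("target tcp",t);go(t[0],t[1],.1666,a+90)
E
```

```text
[ 0.59807587 -0.17194436] 5.093996205998126 96.1212871469415
target tcp [ 0.59792049 -0.17020128]
d [ 0.0849 -0.     -0.    ] turn 1.03
```

The rows are not in the units I measure in: shifts go in shares of 0.4 m and turns go in shares of 60 degrees. I convert before sending: 0.0849 m / 0.4 = 0.2123, 0.03 m / 0.4 = 0.075, 1 degrees / 60 = 0.0167.

Emit:
{"fn": "drive_effector", "kwargs": {"steps": {"increments":[[0.075,0,0,0.0083,0],[0.15,0,0,0.0167,0],[0.2123,0,0.0375,0.0167,0],[0.2123,0,0.075,0.0167,0],[0.2123,0,0.0925,0.0167,0]]}, "clamp_n": 120}}

```text
time: 6.08
ee_pos: [0.5975, -0.169, 0.128]
tcp_rot: [-179.9, -0.0, 95.2]
wrist_force: [-0.0, -0.6, -1.0]
opening: 0.0185
grasp_force: 117.6
```

Emit:
{"fn": "drive_effector", "kwargs": {"steps": {"increments":[[0,0,0,0,0],[0,0,0,0,0],[0,0,0,0,0],[0,0,0,0,0]]}}}

```text
time: 6.42
ee_pos: [0.5983, -0.1712, 0.1302]
tcp_rot: [179.9, 0.0, 95.0]
wrist_force: [-0.5, -0.0, -2.2]
opening: 0.0184
grasp_force: 117.6
```

```bash
python3 -c "
from hub import *
go(.59792,-.1702,.129,95.1);print(bot.get_obs()['wrist_force'])"
```

```text
d [ 0.0011 -0.0003  0.0012] turn -0.05
[-0.46304299 -0.01760945 -2.20501059]
```

Converted, 0.012 m / 0.4 = 0.03, 0.009 m / 0.4 = 0.0225.

Emit:
{"fn": "drive_effector", "kwargs": {"steps": {"increments":[[0,0,0.0075,0,0],[0,0,0.015,0,0],[0,0,0.0225,0,0],[0,0,0.03,0,0],[0,0,0.03,0,0]]}}}

```text
time: 6.83
ee_pos: [0.5978, -0.1704, 0.1164]
tcp_rot: [-180.0, -0.0, 95.1]
wrist_force: [0.3, -0.5, -2.2]
opening: 0.0184
grasp_force: 117.8
```

```bash
python3 -c "
from hub import *
go(.59792,-.1702,.118,95.1);print(bot.get_obs()['wrist_force'],bot.get_obs()['torque'])"
```

```text
d [ 0.0002  0.0001 -0.0016] turn -0.0
[ 0.30949394 -0.47637987 -2.20126599] [-0.01088853 -0.1370385   0.03898437]
```

No contact with the tip about 6 mm below the mouth, so it's entering. Continuing.

Converted, 0.02 m / 0.4 = 0.05, 0.016 m / 0.4 = 0.04.

Emit:
{"fn": "drive_effector", "kwargs": {"steps": {"increments":[[0,0,0.01,0,0],[0,0,0.02,0,0],[0,0,0.03,0,0],[0,0,0.04,0,0],[0,0,0.05,0,0]]}}}

```text
time: 7.25
ee_pos: [0.5979, -0.1704, 0.0968]
tcp_rot: [-180.0, -0.0, 95.1]
wrist_force: [-0.8, 0.5, -1.5]
opening: 0.0183
grasp_force: 117.8
```

Emit:
{"fn": "drive_effector", "kwargs": {"steps": {"increments":[[0,0,0,0,0],[0,0,0.0075,0,0],[0,0,0.015,0,0],[0,0,0.015,0,0]]}}}

```text
time: 7.58
ee_pos: [0.5981, -0.1705, 0.0913]
tcp_rot: [180.0, 0.0, 95.1]
wrist_force: [-0.8, -0.6, 3.4]
opening: 0.0186
grasp_force: 118.4
```

Spring felt at z≈0.0913, as predicted. Pressing to the collar.

Emit:
{"fn": "drive_effector", "kwargs": {"steps": {"increments":[[0,0,0.005,0,0],[0,0,0.01,0,0],[0,0,0.015,0,0],[0,0,0.0175,0,0],[0,0,0.0175,0,0]]}}}

```text
time: 8.0
ee_pos: [0.5981, -0.1705, 0.0849]
tcp_rot: [180.0, 0.0, 95.1]
wrist_force: [-2.4, -0.7, 6.4]
opening: 0.0184
grasp_force: 118.6
```

Emit:
{"fn": "drive_effector", "kwargs": {"steps": {"increments":[[0,0,0.0025,0,0],[0,0,0.005,0,0],[0,0,0.005,0,0]]}}}

```text
time: 8.25
ee_pos: [0.5981, -0.1705, 0.083]
tcp_rot: [179.9, 0.0, 95.1]
wrist_force: [-2.3, 0.6, 8.1]
opening: 0.0189
grasp_force: 118.9
```

Emit:
{"fn": "drive_effector", "kwargs": {"steps": {"increments":[[0,0,0.0025,0,0],[0,0,0.0025,0,0],[0,0,0.0025,0,0]]}}}

```text
time: 8.5
ee_pos: [0.5982, -0.1705, 0.0824]
tcp_rot: [179.9, 0.0, 95.1]
wrist_force: [-2.2, 0.7, 8.7]
opening: 0.0185
grasp_force: 119.1
```

Converted, 0.001 m / 0.4 = 0.0025.

Emit:
{"fn": "drive_effector", "kwargs": {"steps": {"increments":[[0,0,0.0025,0,0],[0,0,0.0025,0,0],[0,0,0.0025,0,0]]}}}

```text
time: 8.75
ee_pos: [0.5982, -0.1705, 0.0824]
tcp_rot: [179.9, 0.0, 95.1]
wrist_force: [-4.6, 1.4, 14.1]
opening: 0.0186
grasp_force: 119.8
```

Emit:
{"fn": "drive_effector", "kwargs": {"steps": {"increments":[[0,0,0.0025,0,0],[0,0,0.0025,0,0],[0,0,0.0025,0,0]]}}}

```text
time: 9.0
ee_pos: [0.5983, -0.1705, 0.0823]
tcp_rot: [179.9, 0.1, 95.1]
wrist_force: [-7.8, 2.3, 20.1]
opening: 0.018
grasp_force: 120.8
```

Emit:
{"fn": "drive_effector", "kwargs": {"steps": {"increments":[[0,0,0.0025,0,0],[0,0,0.0025,0,0],[0,0,0.0025,0,0]]}}}

```text
time: 9.25
ee_pos: [0.5983, -0.1705, 0.0823]
tcp_rot: [179.8, 0.1, 95.1]
wrist_force: [-10.2, 2.7, 26.5]
opening: 0.0185
grasp_force: 121.7
```

The hard stop is at z=0.0823 (predicted 0.0822) and the force rises steeply there, so the collar is seated. Handing in while holding.

Emit:
{"fn": "drive_effector", "kwargs": {"steps": {"increments":[[0,0,0,0,0],[0,0,0,0,0],[0,0,0,0,0]]}}}

```text
time: 9.5
ee_pos: [0.5983, -0.1705, 0.0823]
tcp_rot: [179.8, 0.1, 95.1]
wrist_force: [-9.8, 3.0, 25.8]
opening: 0.0181
grasp_force: 121.7
```

```bash
python3 -c "
from workcell import bot
print(bot.job_done())"
```

```text
the job is handed in; nothing more can be done
None
```

I handed the job in at 9.5 s with the key pressed home in the hub and still gripped and held down at about 26 N; I judged it seated by the hard stop at the predicted height, not by a picture, and never moved the nut driver.

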